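# Show the battery, then shut the canopy

### The job

This model aeroplane is about to be closed up for flight. First show the pilot that its battery is aboard: point down at the middle of the battery in the open cockpit, fingertips about a finger's breadth above it, and stay there for two seconds without touching the battery or the other equipment in the cockpit. Then gently push the canopy over and press it down until it is fully shut, and move clear; do not slam or force it, and leave the loose things on the table where they are.

Things in the scene. Friction and masses are not known exactly. Their poses are not given: they have to be found in the camera images.
- fuselage: White foam fuselage of a model aeroplane, wings off, 1.05 m long, fixed in a plywood cradle. Origin: on the table under the middle of the cockpit. y runs along it: -y to the nose, +y to the tail; z up; -x is the side nearer the robot. Ahead of the cockpit its top is 144 mm above the table, behind it (y > 152 mm) 168 mm; the fin at y = 470 to 650 mm reaches 275 mm.
- cockpit (a point): Middle of the cockpit opening at rim height, 137 mm above the table; axes as the fuselage's. The opening is 302 mm long (y) and 118 mm wide (x) inside 5 mm walls. The plywood tray that carries the equipment lies 45 mm below the rim.
- propeller (a point): Hub of the two-bladed propeller at the nose, 90 mm above the table; the blades lie level, 126 mm to each side along the fuselage's x.
- canopy (a joint): Hinge of the canopy, a white foam shell with dark windows, 302 mm long, 128 mm wide, 5 mm thick, hinged along the far (+x) cockpit rim. 0 = fully shut on the rim, 1.57 = standing on edge, stop at 1.95 rad. Starts at 1.5 to 1.8, hollow side to the robot. The stiff hinge leaves it where it is put: 1 to 2 N at the free edge moves it; no spring, no catch.
- canopy_hinge (a point): Middle of the canopy's hinge line, on the far rim: 64 mm in the fuselage's +x from the middle of the cockpit, 137 mm above the table. The hinge line runs along the fuselage's y. Axes as the fuselage's.
- canopy_edge (a point): Middle of the canopy's free edge, 128 mm from the hinge line; it comes to lie on the near (-x) rim when shut. Turns with the canopy.
- canopy_crown (a point): Point on the canopy's outer face, 64 mm from the hinge line, 20 mm tailward of its middle; 47 mm above the rim when shut. Across the width the shut shell is a flattened arch: 40 mm above the rim at 100 mm from the hinge line, 0 at 0 and 128 mm. Along y it is nearly level from -30 to 80 mm, falling to 8 mm high at the nose end and 32 mm at the tail end.
- battery: The battery: the largest of the three units in the cockpit, a dark grey brick 110 mm long (y) by 39 mm wide (x) by 28 mm high with two grey straps over it, fixed on the tray. It may be in the nose-side, middle or tail-side place (places 95 mm apart along the fuselage). Origin: centre of its underside, on the tray.
- battery_top (a point): Middle of the battery's upper face, 120 mm above the table, 17 mm below the cockpit rim; z up.
- controller: Speed controller in the cockpit: 62 by 34 mm, 15 mm high, black with a row of eight aluminium cooling fins; fixed on the tray. Origin: centre of its underside. Not to be touched.
- receiver: Radio receiver in the cockpit: small black box 44 by 26 mm, 13 mm high, with a lower grey pin socket at its nose end (52 mm over all); fixed on the tray. Origin: centre of its underside. Not to be touched.
- glue_bottle: Bystander: white glue bottle with a thin nozzle, 40 mm across, 140 mm tall, standing loose beyond the fuselage. Origin: centre of its base.
- cup: Bystander: clear plastic cup, 72 mm across the rim, 85 mm tall, standing loose beyond the fuselage. Origin: centre of its base.
- screwdriver: Bystander: screwdriver 170 mm long lying loose beyond the fuselage. Its x axis runs along it.
- tape_roll: Bystander: roll of grey tape lying flat, 90 mm across, 24 mm high, loose beyond the fuselage. Origin: centre of its underside.

How it is judged:
By the outcome, as a careful person would: the job done as asked, in the order asked, and still so for the second after the job is handed in, with the robot touching nothing.
It also fails if it takes over 51 s, if anything falls off the work surface, if the arm or the gripper's body presses on something with over 40 N, if the wrist force passes 120 N, or if a joint passes its speed limit or range.

### The arm

A 7-joint arm with a two-finger parallel gripper is mounted at the origin on the work surface. World frame = base frame: x ahead of the robot, y to its left, z up, the work surface at z = 0. Lengths are in m, angles in rad, forces in N, time in s.
With the tool pointing down it reaches from about 0.4 to 0.85 m from the base axis. Payload 10.4 kg.
Tool frame: the origin (TCP) lies at the very end of the fingers, on their centre line; the grasp point (between the pads) lies 19 mm behind it (manip.grip_point_offset is the z of the grasp point in the tool frame, in m); z points along the fingers, y is the direction in which the jaws open and shut (so a half turn about z gives the same grasp; the last joint's range is limited). The gripper opens to 85 mm and grips with 20 to 120 N. Pads are 22 mm wide; open, the fingers measure 114 mm over their backs; the gripper's body (76 mm by 85 mm) begins 54 mm behind the grasp point. The pads swing forward as they close: fully open they stand 13 mm farther back than shut.
Start: joints at [-1.133, 0.332, -0.065, 1.46, 0.022, 1.35, -0.088], TCP at [0.278, 0.56, 0.231] pointing down, gripper open.
Joint ranges: [-2.6, 2.6], [-0.5, 2.12], [-1.47, 1.34], [0.16, 2.42], [-1.27, 4.41], [0.06, 2.06], [-2.6, 2.6]. Speed limits (rad/s): [2.22, 2.22, 2.79, 2.79, 3.14, 3.14, 3.14].

### API

Orientations are given as a unit quaternion [x, y, z, w].
In Python, from workcell import manip, camera, get_calibration, hand_in gives the robot as it stands.
- The arm moves only by the shell command python3 -m pendant 'ROWS' [FORCE]. ROWS is JSON, a list of rows, each a list of 5 numbers: the shift along the tool's x, y, z in units of 40 mm (1.0 is 40 mm), then the turn about the tool's z in units of 6 degrees (1.0 is 6 degrees), then the closure, from 0 (fully open) to 1 (shut). A call has 1 to 5 rows; each row is the pose to reach, as a shift and turn from the pose commanded when the call began, along the tool's axes at that moment; what a row does not reach only later rows make up. A row lasts 1/8 s, in which the tool goes at most 62.5 mm and 10.7 degrees, less where a joint would pass 70% of its speed; a pose out of reach is approached as far as the arm can. A call with a gripper value outside its range is refused whole. The fingers move at their own pace and stop on an object; FORCE is the grip in N (left out, the last holds). Time passes only in rows, so rows that repeat a pose let the fingers close. It gives the time, the measured TCP pose, the force and the opening at its end, in the units of the state.
- manip.get_obs(): the state, without advancing time (a new reading comes with each control period).
- camera(name): name is "side" or "top"; returns (picture, depth): 480x640x3 uint8, red, green, blue; 480x640 float32, m along the optical axis (not along the pixel's ray), 0 where there is no reading.
- get_calibration(name): a dict with "vfov" (degrees; the focal length in pixels is half the picture's height over the tangent of half this angle, whatever the lens; pixels are square), "cx", "cy" (the principal point, pixels), "position" and "rotation" of the camera in the world. Camera axes: x right, y down, z forward; pixel columns grow to the right and rows downward; lengths in m; the calibration is good to about 2 mm. A picture is of the moment at which its call begins. get_calibration takes no time and is no camera call.
- hand_in(): hands the job in, once; it reports no verdict.
The state is a dict: "clock": time; "joint_pos": joint angles; "joint_velocities": joint speeds; "tau": joint torques, N m; "position": TCP position; "ee_rot": TCP orientation; "ft_force": force on the tool from outside, world axes, zero at the start; "torque": the same for the moment, N m; "grip_width": opening from 0.0 (shut) to 1.0 (fully open).
Only numpy, scipy, OpenCV 4.12 (cv2) and the standard library are available. Lean on these libraries where they do the work, as an engineer would, in place of code of your own. Each camera call takes 0.05 s, during which the arm holds its last target.

## Working session

There is one attempt and no reset: what is moved stays moved. The work goes in short steps, Python scripts to look and compute and a shell command to move; the robot and the scene stay as the last step left them, time stands still between calls to the robot, and variables do not carry over. Pictures are saved under pics/ and viewed, and the job is handed in when it is done.

```bash
mkdir -p pics; ls; python3 - <<'E'
from workcell import manip,camera,get_calibration
import cv2,numpy as np
for n in("side","top"):
    p,d=camera(n); cv2.imwrite(f"pics/{n}0.png",p[:,:,::-1]); np.save(f"pics/{n}0.npy",d); np.save(f"pics/{n}0rgb.npy",p)
    print(n,get_calibration(n))
print(manip.get_obs(), manip.grip_point_offset)
E
```

```text
pics
side {'vfov': 47.96819527692462, 'cx': 316.19463434536254, 'cy': 244.43492929980727, 'position': array([0.31861404, 0.68791899, 0.98314047]), 'rotation': array([-0.16132842,  0.91787425, -0.3551969 ,  0.07290518])}
top {'vfov': 42.43868195446621, 'cx': 321.96506942866847, 'cy': 244.94630924319054, 'position': array([ 0.43806115, -0.0333048 ,  1.2971306 ]), 'rotation': array([ 0.71463211, -0.69621257,  0.05389441, -0.04104132])}
{'clock': 0.1, 'joint_pos': array([-1.13258963,  0.33281409, -0.06474933,  1.46086261,  0.02159992,
        1.3499001 , -0.08852155]), 'joint_velocities': array([ 9.03169154e-05, -1.00671327e-03, -2.19820396e-04, -1.06973746e-03,
        1.15519352e-03,  8.28717922e-04, -7.04510848e-04]), 'tau': array([ 1.81480362e-03, -6.26751709e+01,  4.94226767e-02, -3.92430890e+01,
        1.62973203e-02,  7.06338746e-03, -3.72730437e-05]), 'position': array([0.27774452, 0.55951594, 0.23058972]), 'ee_rot': array([ 2.28348576e-01,  9.73579228e-01, -6.31693572e-04, -1.26466039e-04]), 'ft_force': array([-0.13148894, -0.33336334, -0.03992882]), 'torque': array([-0.02899913, -0.01945309, -0.03322223]), 'grip_width': 0.998101196181841} -0.0187
```

View pics/side0.png

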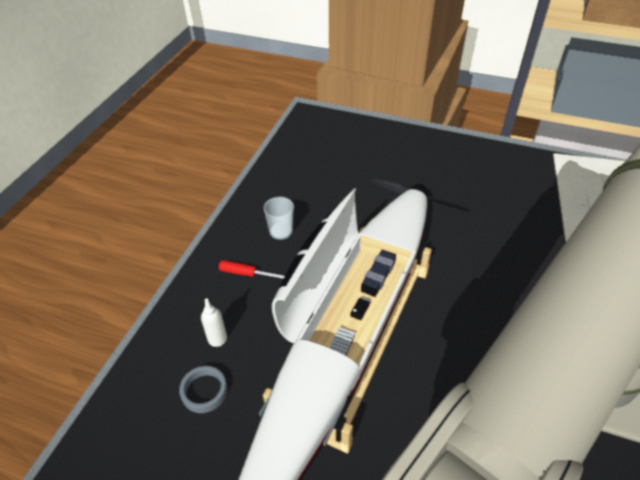

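View pics/top0.png

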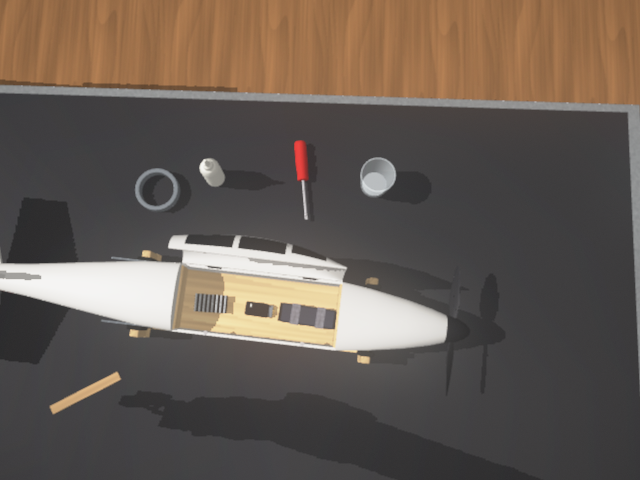

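The side and top views show the battery in the nose-side place (top about (307,316)), the receiver in the middle (260,309) and the controller at the tail side (212,303). The canopy stands open on the far side, with its free edge near the row 240 to 255 line. There is also a loose wooden stick at (85,393).

```bash
cat > h.py <<'E'
import numpy as np,cv2
from scipy.spatial.transform import Rotation as R
from workcell import get_calibration
def cloud(n,d):
    c=get_calibration(n);f=240/np.tan(np.radians(c['vfov']/2))
    v,u=np.mgrid[:480,:640]
    P=np.dstack([(u-c['cx'])/f*d,(v-c['cy'])/f*d,d])
    q=c['rotation']
    P=P@R.from_quat(q).as_matrix().T+c['position']
    P[d==0]=np.nan
    return P
def proj(n,X):
    c=get_calibration(n);f=240/np.tan(np.radians(c['vfov']/2))
    p=(np.atleast_2d(X)-c['position'])@R.from_quat(c['rotation']).as_matrix()
    return np.c_[p[:,0]/p[:,2]*f+c['cx'],p[:,1]/p[:,2]*f+c['cy']]
E
python3 - <<'E'
from h import *
np.set_printoptions(precision=4,suppress=True)
d=np.load('pics/top0.npy');T=cloud('top',d);S=cloud('side',np.load('pics/side0.npy'))
for u,v in[(400,420),(307,316),(295,314),(320,318),(260,309),(212,303),(270,290),(458,327),(340,345),(173,328),(170,243),(343,268),(230,272),(300,280),(257,250),(85,393)]: print((u,v),T[v,u])
print('side');
for u,v in[(379,270),(360,308),(343,340),(355,192),(277,297),(320,240),(280,335)]: print((u,v),S[v,u])
# near wall rim: z~.137
m=(abs(T[...,2]-.137)<.006)
p=T[330:352,175:342];mm=m[330:352,175:342]
q=p[mm];print(len(q),q.min(0),q.max(0));a=np.polyfit(q[:,1],q[:,0],1);print(a)
# battery top
m=(abs(T[...,2]-.120)<.006);m[:295]=0;m[335:]=0;m[:,:275]=0;m[:,345:]=0
q=T[m];r=cv2.minAreaRect((q[:,:2]*1000).astype(np.float32));print('bat',len(q),r,q.mean(0))
E
```

```text
(400, 420) [ 0.2579 -0.2223  0.0067]
(307, 316) [ 0.4611 -0.0278  0.1179]
(295, 314) [ 0.4643 -0.0051  0.1208]
(320, 318) [ 0.458  -0.0525  0.1184]
(260, 309) [0.4724 0.0626 0.105 ]
(212, 303) [0.4816 0.1548 0.1046]
(270, 290) [0.5101 0.0457 0.0916]
(458, 327) [ 0.4476 -0.316   0.1141]
(340, 345) [ 0.409  -0.0903  0.1429]
(173, 328) [0.4325 0.2186 0.1411]
(170, 243) [0.5746 0.2055 0.2613]
(343, 268) [ 0.5403 -0.0869  0.2599]
(230, 272) [0.5419 0.123  0.1055]
(300, 280) [ 0.5295 -0.0124  0.1121]
(257, 250) [0.5665 0.0587 0.2635]
(85, 393) [ 0.2962  0.4207 -0.0014]
side
(379, 270) [ 0.461  -0.0209  0.1236]
(360, 308) [0.4721 0.0734 0.1084]
(343, 340) [0.4802 0.1554 0.1091]
(355, 192) [ 0.6179 -0.366  -0.    ]
(277, 297) [0.5833 0.2038 0.2586]
(320, 240) [0.558  0.0628 0.2649]
(280, 335) [0.6313 0.1229 0.0007]
582 [ 0.4011 -0.0925  0.1315] [0.4365 0.216  0.143 ]
[0.0505 0.415 ]
bat 1095 ((469.0450134277344, -27.381832122802734), (109.4050521850586, 53.033687591552734), 85.13126373291016) [ 0.4629 -0.0275  0.1193]
```

```bash
cat >> h.py <<'E'
def fz(o,psi):
    c,s=np.cos(psi),np.sin(psi); M=np.array([[c,-s,0],[s,c,0],[0,0,1]])
    return lambda X:np.atleast_2d(X)@M.T+np.array([o[0],o[1],0])
def canp(th,dist,y,h=0): # hinge at x=64,z=137, closed goes -x
    return [64-dist*np.cos(th)+h*np.sin(th) , y, 137+dist*np.sin(th)+h*np.cos(th)]
E
cat > ov.py <<'E'
from h import *
import sys
x,y,psi,th=map(float,sys.argv[1:5]);tag=sys.argv[5]
F=fz((x,y),psi)
for n in('top','side'):
    im=cv2.cvtColor(np.load(f'pics/{n}0rgb.npy'),cv2.COLOR_RGB2BGR)
    im=cv2.resize(im,None,fx=4,fy=4,interpolation=cv2.INTER_CUBIC)
    def pl(L,col,cl=True):
        p=proj(n,F(np.array(L,float)/1000))*4+1.5
        cv2.polylines(im,[np.int32(p.round())],cl,col,1)
    pl([[-59,-151,137],[59,-151,137],[59,151,137],[-59,151,137]],(0,0,255))
    pl([[-64,-151,137],[64,-151,137],[64,151,137],[-64,151,137]],(255,0,255))
    pl([[-19.5,-150,120],[19.5,-150,120],[19.5,-40,120],[-19.5,-40,120]],(0,255,0))
    pl([canp(th,128,-151),canp(th,128,151)],(255,255,0),False)
    b=(600,880) if n=='top' else (1000,700)
    cv2.imwrite(f'pics/{tag}_{n}.png',im[b[1]:b[1]+600,b[0]:b[0]+800])
E
python3 ov.py 0.4715 0.065 -0.08 1.65 a
python3 - <<'E'
from h import *
for n in('top','side'):
    T=cloud(n,np.load(f'pics/{n}0.npy'))
    F=fz((.4715,.065),-.08)
    M=np.array([[np.cos(-.08),-np.sin(-.08),0],[np.sin(-.08),np.cos(-.08),0],[0,0,1]])
    L=(T-np.array([.4715,.065,0]))@M*1000
    # battery top
    rgb=np.load(f'pics/{n}0rgb.npy').astype(int)
    m=(abs(L[...,2]-120)<7)&(abs(L[...,0])<35)&(L[...,1]<-20)&(L[...,1]>-160)&(rgb.max(2)<170)&((rgb[...,0]-rgb[...,2])<25)
    q=L[m];print(n,'bat',len(q),cv2.minAreaRect(q[:,:2].astype(np.float32)),q.mean(0))
    # canopy free edge profile
    m=(L[...,2]>240)&(L[...,2]<290)&(abs(L[...,1])<160)&(L[...,0]>20)&(L[...,0]<160)
    q=L[m];
    for y in range(-140,160,40):
        s=q[abs(q[:,1]-y)<10]
        if len(s): i=s[:,0].argmin();print(y,s[i].round(),s[s[:,2].argmax()].round(),len(s))
    m=(abs(L[...,0])<5)&(L[...,1]>160);s=L[m];print('tail deck z',np.percentile(s[:,2],[5,50,95]) if len(s) else 0)
E
```

```text
top bat 1018 ((-1.9291391372680664, -93.60986328125), (106.21656036376953, 36.607887268066406), 87.38719940185547) [ -1.95318741 -93.83885461 119.34506406]
-140 [  80. -147.  266.] [  82. -149.  267.] 51
-100 [  81. -102.  263.] [  84. -103.  268.] 143
-60 [ 82. -58. 259.] [ 83. -68. 268.] 197
-20 [ 82. -29. 261.] [ 84. -16. 268.] 231
20 [ 82.  27. 264.] [ 89.  19. 267.] 241
60 [ 82.  57. 263.] [ 86.  69. 268.] 238
100 [ 83. 100. 262.] [ 89. 104. 269.] 210
140 [ 84. 144. 261.] [ 89. 147. 267.] 164
tail deck z [126.11560976 150.13302507 167.44709131]
side bat 723 ((-1.035003662109375, -92.26469421386719), (110.59276580810547, 39.19681930541992), 87.30573272705078) [ -2.29179919 -87.49343688 119.95419948]
-140 [  80. -137.  265.] [  81. -135.  266.] 34
-100 [  81. -104.  265.] [ 85. -94. 268.] 57
-60 [ 81. -52. 264.] [ 83. -51. 267.] 84
-20 [ 82. -20. 264.] [ 83. -11. 267.] 117
20 [ 82.  23. 264.] [ 85.  16. 269.] 125
60 [ 82.  51. 266.] [ 83.  58. 268.] 137
100 [ 83.  92. 258.] [ 84. 108. 267.] 137
140 [ 83. 136. 266.] [ 84. 138. 267.] 127
tail deck z [141.50203947 155.70513477 167.61338536]
```

View pics/a_top.png

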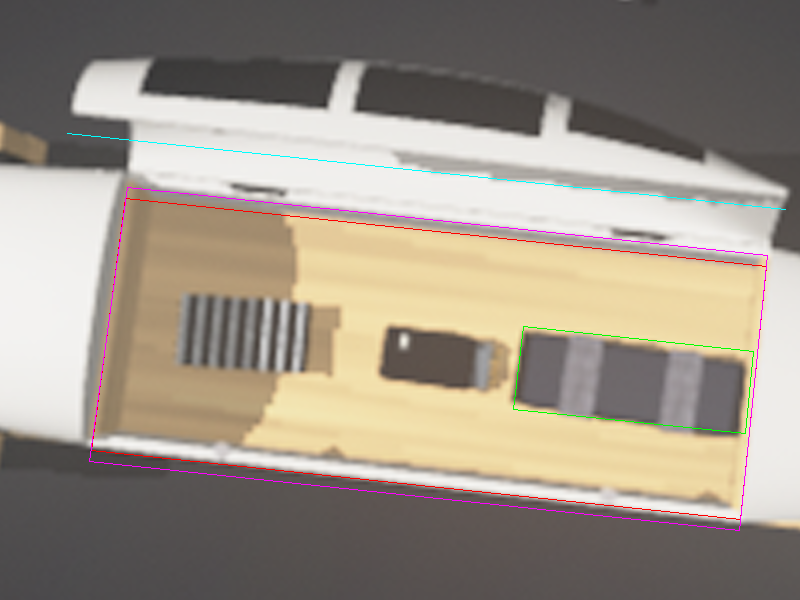

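View pics/a_side.png

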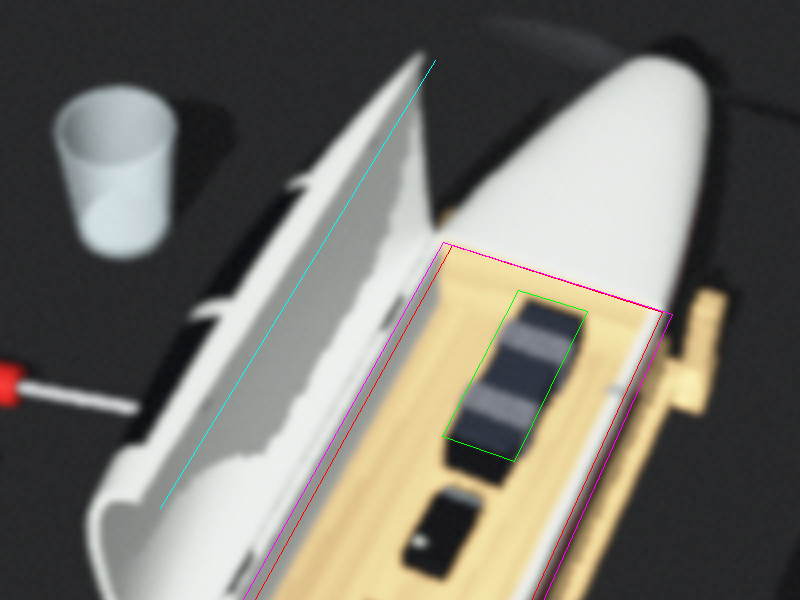

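The red and green overlay fits within a few millimetres. Both depth views put the battery centre at about (0.462, -0.028, 0.120) in the world. The canopy angle is about 1.70. I'll start the approach with the fingers closing and the tool turning into line with the fuselage.

```bash
python3 -m pendant '[[-0.9,-0.9,0,-0.7,1],[-1.9,-1.95,0,-1.4,1],[-2.9,-3.0,0,-2.1,1],[-3.9,-4.1,0,-2.8,1],[-4.9,-5.1,0,-3.6,1]]' 30
cat > st.py <<'E'
from h import *
from workcell import manip
import sys
np.set_printoptions(precision=4,suppress=True)
o=manip.get_obs();M=R.from_quat(o['ee_rot']).as_matrix()
print('t',o['clock'],'p',o['position'],'F',o['ft_force'],'w',o['grip_width'],'yawY',np.degrees(np.arctan2(M[1,1],M[0,1])),'z',M[:,2])
print('fus frame(mm)',fz((0,0),.08)((o['position']-[.4715,.065,0]))*1000)
if len(sys.argv)>3:
    t=np.array(list(map(float,sys.argv[1:4])));print('units to target',M.T@(t-o['position'])/.04)
E
python3 st.py .462 -.028 .2
```

```text
clock: 0.72
position: [0.363, 0.2878, 0.2311]
ee_rot: [0.041, 0.999, 0.0, -0.0]
ft_force: [1.4, -0.2, 0.4]
grip_width: 0.002
t 0.725 p [0.363  0.2878 0.2311] F [ 1.447  -0.2322  0.409 ] w 0.0020155255534536707 yawY 85.32980586939323 z [-0.0002  0.     -1.    ]
fus frame(mm) [[-126.0057  213.3888  231.1301]]
units to target [-3.1109 -7.6666  0.7776]
```

```bash
python3 -m pendant '[[-0.5,-1.4,0,0,1],[-1.0,-2.8,0,0,1],[-1.6,-4.2,0,0,1],[-2.3,-5.6,0,0,1],[-2.9,-6.9,0,0,1]]'
python3 st.py .462 -.028 .137
```

```text
clock: 1.35
position: [0.4555, 0.003, 0.2313]
ee_rot: [0.042, 0.999, 0.0, 0.0]
ft_force: [1.6, 0.3, 0.4]
grip_width: -0.001
t 1.35 p [0.4555 0.003  0.2313] F [1.6017 0.3075 0.3703] w -0.00051839444058425 yawY 85.17769538328879 z [ 0.0003  0.0003 -1.    ]
fus frame(mm) [[-11.0064 -63.0428 231.3124]]
units to target [-0.2267 -0.7603  2.3576]
```

```bash
python3 -m pendant '[[-0.2,-0.75,0.5,0,1],[-0.2,-0.75,1.0,0,1],[-0.2,-0.75,1.4,0,1],[-0.2,-0.75,1.5,0,1]]'
python3 st.py .462 -.028 .137
python3 - <<'E'
from workcell import camera
import cv2,numpy as np
o=[]
for n in("side","top"):
    p,d=camera(n); o.append(cv2.resize(p[150:400,200:450] if n=="top" else p[150:400,220:470],(400,400)))
cv2.imwrite("pics/c.png",np.hstack(o)[:,:,::-1])
E
```

```text
clock: 1.85
position: [0.4601, -0.025, 0.1703]
ee_rot: [0.042, 0.999, -0.0, -0.001]
ft_force: [0.9, -0.2, 0.7]
grip_width: 0.003
t 1.85 p [ 0.4601 -0.025   0.1703] F [ 0.8505 -0.2272  0.6685] w 0.0025995309596891255 yawY 85.24247938221608 z [-0.0017 -0.0002 -1.    ]
fus frame(mm) [[ -4.1944 -90.5874 170.3187]]
units to target [-0.0555 -0.0714  0.8329]
```

View pics/c.png

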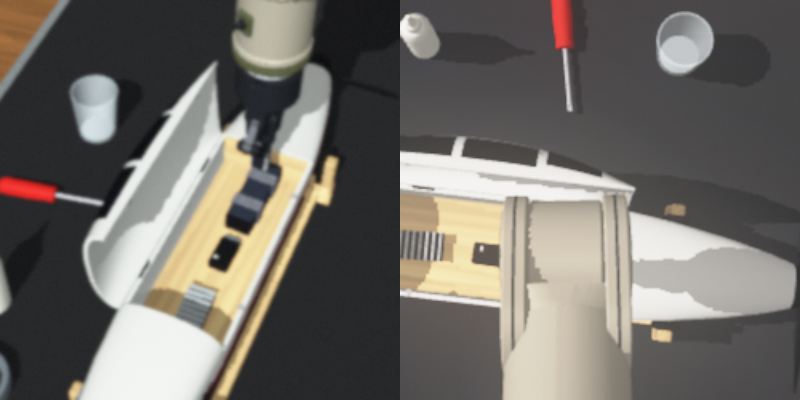

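The fingertips are over the battery at left panel (262,160), and the wrist is clear of the canopy. Next I lower to about 17 mm above it and hold.

```bash
python3 -m pendant '[[-0.05,-0.07,0.4,0,1],[-0.05,-0.07,0.7,0,1],[-0.05,-0.07,0.8,0,1],[-0.05,-0.07,0.8,0,1],[-0.05,-0.07,0.8,0,1]]'
python3 st.py .462 -.028 .137
```

```text
clock: 2.58
position: [0.4627, -0.0282, 0.1396]
ee_rot: [0.042, 0.999, 0.0, 0.0]
ft_force: [0.6, -0.7, -0.6]
grip_width: -0.001
t 2.575 p [ 0.4627 -0.0282  0.1396] F [ 0.592  -0.7116 -0.6023] w -0.001363833158820567 yawY 85.20215776060006 z [ 0.0005  0.0002 -1.    ]
fus frame(mm) [[ -1.3287 -93.6493 139.6069]]
units to target [0.0178 0.0046 0.0652]
```

```bash
python3 -m pendant '[[0,0,0.08,0,1],[0,0,0.08,0,1],[0,0,0.08,0,1],[0,0,0.08,0,1],[0,0,0.08,0,1]]'
for i in 1 2; do python3 -m pendant '[[0,0,0,0,1],[0,0,0,0,1],[0,0,0,0,1],[0,0,0,0,1],[0,0,0,0,1]]'; done
python3 -m pendant '[[0,0,0,0,1],[0,0,0,0,1],[0,0,0,0,1],[0,0,0,0,1],[0,0,0,0,1]]'
python3 -m pendant '[[0,0,0,0,1],[0,0,0,0,1],[0,0,0,0,1],[0,0,0,0,1],[0,0,0,0,1]]'
python3 - <<'E'
from workcell import camera
import cv2
p,d=camera("side");cv2.imwrite("pics/d.png",cv2.resize(p[180:360,280:480],(800,720))[:600,:,::-1])
E
```

```text
clock: 3.2
position: [0.4625, -0.0283, 0.1361]
ee_rot: [0.042, 0.999, 0.0, 0.0]
ft_force: [0.1, 0.4, -0.4]
grip_width: 0.004
clock: 3.82
position: [0.4625, -0.0283, 0.1361]
ee_rot: [0.042, 0.999, 0.0, 0.0]
ft_force: [0.3, 0.8, 0.6]
grip_width: -0.0
clock: 4.45
position: [0.4625, -0.0283, 0.1361]
ee_rot: [0.042, 0.999, 0.0, 0.0]
ft_force: [-0.0, -0.7, 0.4]
grip_width: -0.0
clock: 5.08
position: [0.4625, -0.0283, 0.1361]
ee_rot: [0.042, 0.999, 0.0, 0.0]
ft_force: [-0.9, 0.4, -0.1]
grip_width: -0.0
clock: 5.7
position: [0.4625, -0.0283, 0.1361]
ee_rot: [0.042, 0.999, 0.0, 0.0]
ft_force: [0.0, -0.5, -0.1]
grip_width: -0.002
```

View pics/d.png

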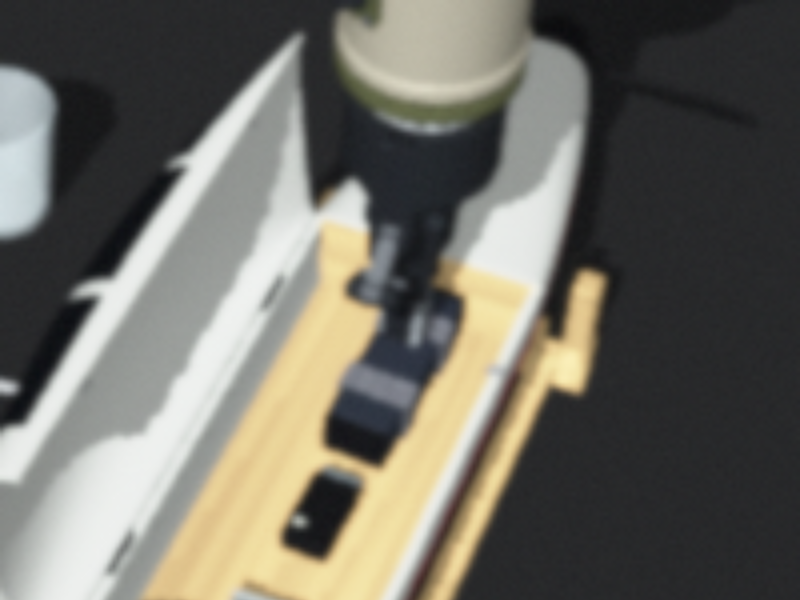

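Held for 2.5 s at 16 mm above the battery with no contact. Now I lift well above the canopy edge (0.268 m) and cross to behind it.

```bash
python3 -m pendant '[[0,0,-0.6,0,1],[0,0,-1.7,0,1],[0,0,-2.9,0,1],[0,0,-4.0,0,1],[0,0,-4.8,0,1]]'
python3 -m pendant '[[-0.4,0.5,-0.1,0,1],[-1.3,1.2,-0.1,0,1],[-2.4,2.0,-0.1,0,1],[-3.5,2.6,-0.1,0,1],[-4.3,2.85,-0.1,0,1]]'
python3 st.py
python3 - <<'E'
from h import *
F=fz((.473,.065),-.08)
for dx,z in((175,230),): print(F(np.array([dx,20,z])/1000.))
for th in np.arange(1.75,-.01,-.25):
    a=canp(th,95,20,42+8); print(round(th,2),np.round(a))
E
```

```text
clock: 6.38
position: [0.4626, -0.0284, 0.3302]
ee_rot: [0.042, 0.999, 0.0, 0.001]
ft_force: [-0.1, -0.9, -0.0]
grip_width: -0.001
clock: 7.0
position: [0.6448, 0.0731, 0.331]
ee_rot: [0.041, 0.999, -0.0, -0.001]
ft_force: [0.5, 0.5, 1.2]
grip_width: -0.003
t 7.0 p [0.6448 0.0731 0.331 ] F [0.5052 0.4617 1.1719] w -0.0027500623985940447 yawY 85.34881090118306 z [-0.0011  0.     -1.    ]
fus frame(mm) [[172.118   21.8887 331.0085]]
[[0.64903859 0.07095096 0.23      ]]
1.75 [130.  20. 222.]
1.5 [107.  20. 235.]
1.25 [ 81.  20. 243.]
1.0 [ 55.  20. 244.]
0.75 [ 29.  20. 238.]
0.5 [  5.  20. 226.]
0.25 [-16.  20. 209.]
0.0 [-31.  20. 187.]
```

```bash
python3 -m pendant '[[0,0,0.7,0,1],[0,0,1.5,0,1],[0,0,2.3,0,1],[0,0,2.6,0,1],[0,0,2.6,0,1]]'
python3 st.py
python3 - <<'E'
from workcell import camera
import cv2,numpy as np
o=[]
for n in("side","top"):
    p,d=camera(n); o.append(cv2.resize(p[150:400,150:400] if n=="top" else p[100:350,220:470],(400,400)))
cv2.imwrite("pics/e.png",np.hstack(o)[:,:,::-1])
E
```

```text
clock: 7.62
position: [0.6433, 0.071, 0.2279]
ee_rot: [0.042, 0.999, -0.0, -0.0]
ft_force: [0.0, 0.1, 0.2]
grip_width: -0.002
t 7.625 p [0.6433 0.071  0.2279] F [0.0428 0.075  0.2199] w -0.001888266554807572 yawY 85.20265700485926 z [-0.0008 -0.0001 -1.    ]
fus frame(mm) [[170.7303  19.6654 227.9448]]
```

View pics/e.png

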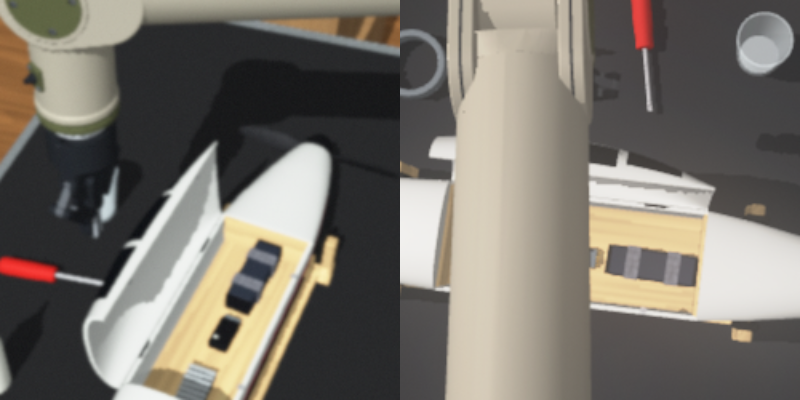

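The fingers are behind the canopy (left panel (95,215)) and clear of everything. I'll approach and start pushing gently.

```bash
python3 -m pendant '[[0.25,0,0,0,1],[0.5,0,0,0,1],[0.75,0,0,0,1],[0.9,0,0,0,1],[1.05,0,0,0,1]]'
python3 -m pendant '[[0.12,0,-0.02,0,1],[0.24,0,-0.04,0,1],[0.36,0,-0.06,0,1],[0.48,0,-0.08,0,1],[0.6,0,-0.1,0,1]]'
python3 st.py
```

```text
clock: 8.35
position: [0.6021, 0.0745, 0.229]
ee_rot: [0.042, 0.999, 0.0, 0.001]
ft_force: [3.2, 0.7, 4.1]
grip_width: 0.001
clock: 8.98
position: [0.5777, 0.0765, 0.2326]
ee_rot: [0.042, 0.999, 0.0, 0.0]
ft_force: [2.6, -0.2, 5.6]
grip_width: -0.002
t 8.975 p [0.5777 0.0765 0.2326] F [ 2.5702 -0.2352  5.6137] w -0.002042624113814512 yawY 85.19589360260925 z [ 0.0008  0.0003 -1.    ]
fus frame(mm) [[104.9072  19.9215 232.5747]]
```

```bash
cat > look.py <<'E'
from h import *
from workcell import camera
import sys
t=sys.argv[1]
ang=-.08;M=np.array([[np.cos(ang),-np.sin(ang),0],[np.sin(ang),np.cos(ang),0],[0,0,1]])
p,d=camera("side");np.save('pics/last_d.npy',d);np.save('pics/last_p.npy',p)
cv2.imwrite(f"pics/{t}.png",cv2.resize(p[120:345,220:520],(800,600),interpolation=cv2.INTER_CUBIC)[:,:,::-1])
L=(cloud('side',d)-np.array([.473,.065,0]))@M*1000
# inside-of-canopy / edge highest points by y
for y in(-130,-100,-60,100,130):
    m=(abs(L[...,1]-y)<8)&(abs(L[...,0]-30)<110)&(L[...,2]>150)&(L[...,2]<285)
    q=L[m]
    if len(q):print(y,len(q),'minx',q[q[:,0].argmin()].round(),'maxz',q[q[:,2].argmax()].round())
E
python3 look.py f
```

```text
-130 51 minx [  40. -125.  263.] maxz [  42. -126.  266.]
-100 67 minx [ 39. -97. 266.] maxz [ 39. -97. 266.]
-60 99 minx [ 41. -60. 262.] maxz [ 47. -65. 268.]
100 221 minx [ 42. 105. 263.] maxz [ 54. 100. 267.]
130 233 minx [ 42. 125. 265.] maxz [ 55. 125. 267.]
```

View pics/f.png

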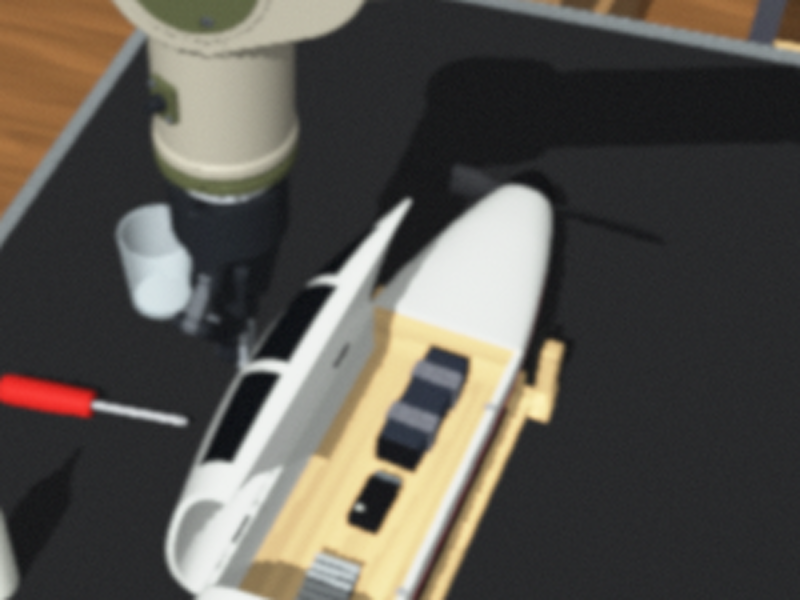

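The canopy is following the push smoothly and is now at about 1.39 rad. I'll keep going round the hinge arc.

```bash
python3 -m pendant '[[0.14,0,-0.04,0,1],[0.28,0,-0.07,0,1],[0.42,0,-0.1,0,1],[0.56,0,-0.12,0,1],[0.7,0,-0.12,0,1]]'
python3 -m pendant '[[0.12,0,0,0,1],[0.24,0,0.01,0,1],[0.36,0,0.025,0,1],[0.48,0,0.045,0,1],[0.6,0,0.07,0,1]]'
python3 st.py; python3 look.py g
```

```text
clock: 9.65
position: [0.5492, 0.0786, 0.2367]
ee_rot: [0.042, 0.999, -0.0, -0.0]
ft_force: [1.9, 0.7, 0.8]
grip_width: 0.002
clock: 10.28
position: [0.5255, 0.0808, 0.234]
ee_rot: [0.042, 0.999, 0.0, 0.0]
ft_force: [1.1, -0.4, 0.0]
grip_width: 0.001
t 10.275 p [0.5255 0.0808 0.234 ] F [ 1.1294 -0.3891  0.0012] w 0.0007413755173206328 yawY 85.200055478374 z [ 0.      0.0001 -1.    ]
fus frame(mm) [[ 52.5627  20.0798 234.0419]]
-130 61 minx [ -16. -125.  233.] maxz [  -9. -128.  239.]
-100 126 minx [ -16. -108.  236.] maxz [  -6. -106.  243.]
-60 194 minx [-15. -65. 234.] maxz [  4. -56. 247.]
100 378 minx [-14.  95. 237.] maxz [  9.  98. 247.]
130 393 minx [-14. 138. 238.] maxz [  1. 125. 246.]
```

View pics/g.png

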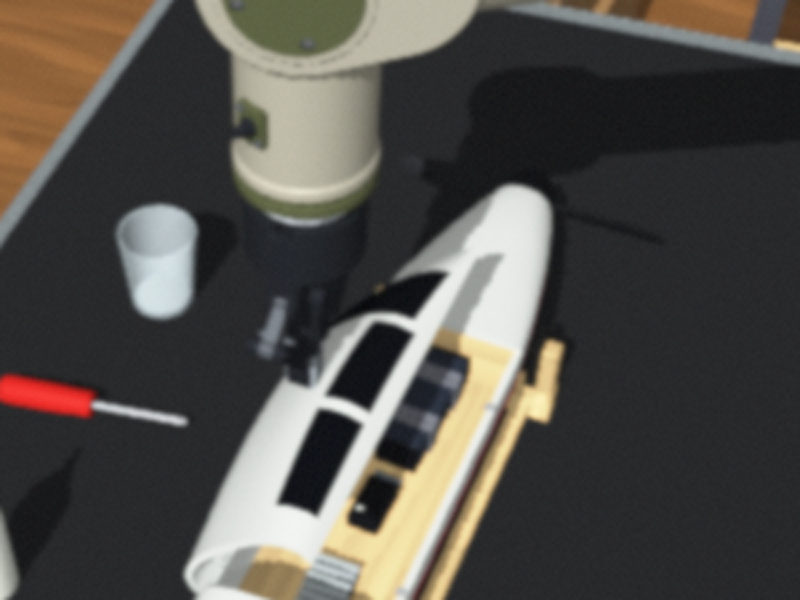

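Smooth, now at about 0.90 rad with forces around 1 N. Continuing round the arc.

```bash
python3 -m pendant '[[0.16,0,0.05,0,1],[0.32,0,0.1,0,1],[0.48,0,0.17,0,1],[0.64,0,0.26,0,1],[0.8,0,0.36,0,1]]'
python3 -m pendant '[[0.1,0,0.08,0,1],[0.19,0,0.15,0,1],[0.27,0,0.22,0,1],[0.34,0,0.29,0,1],[0.4,0,0.35,0,1]]'
python3 st.py; python3 look.py i
```

```text
clock: 10.95
position: [0.4935, 0.0836, 0.2195]
ee_rot: [0.042, 0.999, 0.0, 0.0]
ft_force: [0.6, 1.0, 2.2]
grip_width: -0.005
clock: 11.58
position: [0.4778, 0.0849, 0.2055]
ee_rot: [0.042, 0.999, 0.0, -0.0]
ft_force: [-0.6, 0.5, 1.2]
grip_width: -0.0
t 11.575 p [0.4778 0.0849 0.2055] F [-0.6023  0.5437  1.1545] w -9.403742122293824e-05 yawY 85.20188477584881 z [-0.      0.0001 -1.    ]
fus frame(mm) [[  4.7134  20.3167 205.4943]]
-130 119 minx [ -54. -136.  176.] maxz [ -42. -123.  186.]
-100 153 minx [ -55. -108.  178.] maxz [-23. -92. 197.]
-60 206 minx [-54. -62. 178.] maxz [-20. -52. 207.]
100 543 minx [-52.  98. 176.] maxz [-15.  95. 206.]
130 562 minx [-52. 124. 182.] maxz [-29. 123. 202.]
```

View pics/i.png

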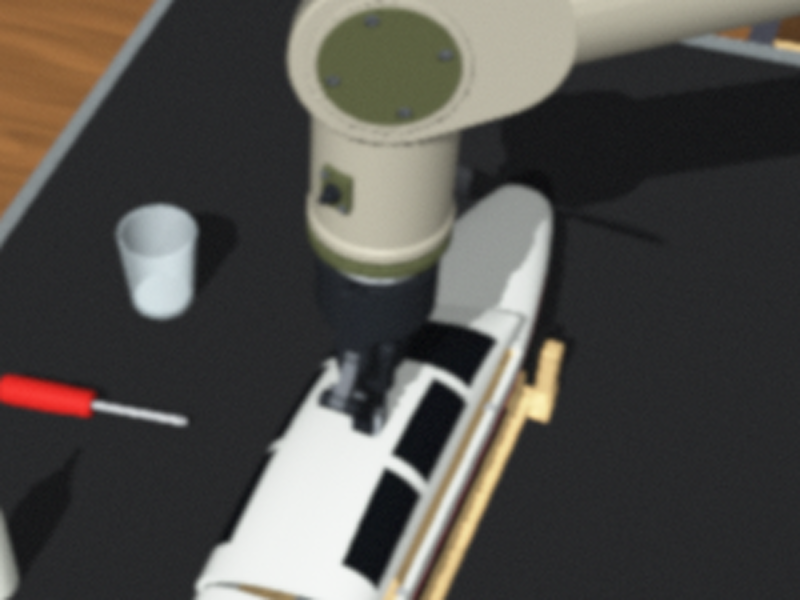

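Now at about 0.33 rad, edge 41 mm above the rim. Lowering gently, watching the force.

```bash
python3 -m pendant '[[0.07,0,0.07,0,1],[0.14,0,0.14,0,1],[0.2,0,0.21,0,1],[0.26,0,0.28,0,1],[0.31,0,0.35,0,1]]'
python3 -m pendant '[[0.03,0,0.03,0,1],[0.05,0,0.06,0,1],[0.07,0,0.09,0,1],[0.09,0,0.12,0,1],[0.11,0,0.15,0,1]]'
python3 st.py; python3 look.py j
```

```text
clock: 12.25
position: [0.4654, 0.0858, 0.1915]
ee_rot: [0.042, 0.999, 0.0, -0.0]
ft_force: [1.2, 0.1, 0.6]
grip_width: 0.0
clock: 12.88
position: [0.4612, 0.0862, 0.1856]
ee_rot: [0.042, 0.999, 0.0, -0.0]
ft_force: [0.8, -0.8, 1.1]
grip_width: -0.0
t 12.875 p [0.4612 0.0862 0.1856] F [ 0.7702 -0.8109  1.0709] w -5.292822279321091e-06 yawY 85.19745624111476 z [ 0.      0.0001 -1.    ]
fus frame(mm) [[-11.9659  20.3263 185.6266]]
-130 87 minx [ -59. -124.  150.] maxz [ -30. -124.  161.]
-100 110 minx [ -59. -102.  152.] maxz [-18. -94. 172.]
-60 201 minx [-59. -55. 151.] maxz [-20. -53. 182.]
100 556 minx [-57.  94. 151.] maxz [ -1.  95. 185.]
130 591 minx [-56. 127. 155.] maxz [  9. 122. 181.]
```

View pics/j.png

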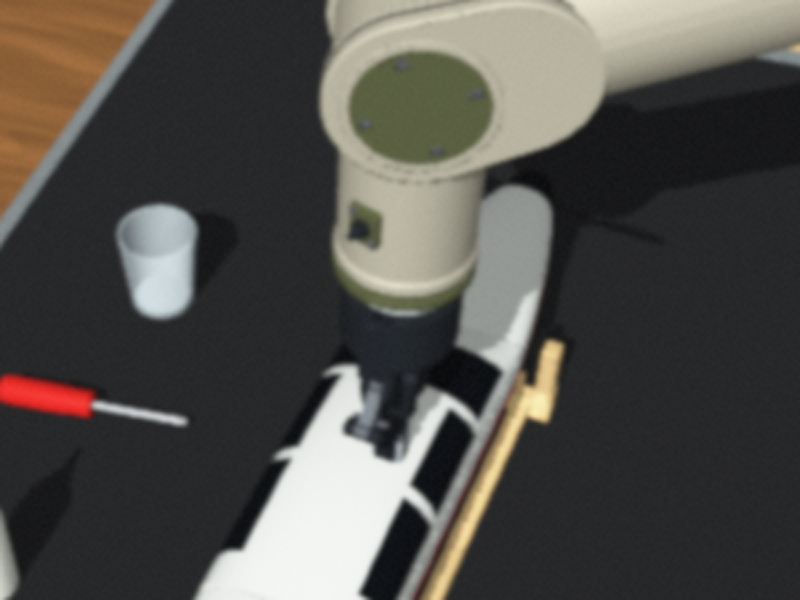

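```bash
python3 -m pendant '[[0.02,0,0.025,0,1],[0.04,0,0.05,0,1],[0.06,0,0.075,0,1],[0.07,0,0.09,0,1],[0.07,0,0.09,0,1]]'
python3 -m pendant '[[0,0,0.02,0,1],[0,0,0.04,0,1],[0,0,0.06,0,1],[0,0,0.06,0,1]]'
python3 st.py; sed -i 's/>150/>125/' look.py; python3 look.py k
```

```text
clock: 13.55
position: [0.4592, 0.0865, 0.1828]
ee_rot: [0.042, 0.999, 0.0, 0.001]
ft_force: [1.4, -1.5, 4.9]
grip_width: -0.004
clock: 14.05
position: [0.4594, 0.0866, 0.1823]
ee_rot: [0.042, 0.999, 0.001, 0.001]
ft_force: [-7.9, -2.4, 25.6]
grip_width: -0.003
t 14.05 p [0.4594 0.0866 0.1823] F [-7.8967 -2.3686 25.6207] w -0.0030527603599731974 yawY 85.17784753304478 z [ 0.0025  0.0016 -1.    ]
fus frame(mm) [[-13.7795  20.5337 182.318 ]]
-130 103 minx [ -61. -138.  130.] maxz [ -22. -123.  159.]
-100 122 minx [-61. -95. 142.] maxz [-27. -99. 168.]
-60 224 minx [-60. -67. 141.] maxz [-17. -55. 182.]
100 578 minx [-58.  94. 134.] maxz [  2.  93. 183.]
130 619 minx [-57. 131. 129.] maxz [ 10. 125. 178.]
```

View pics/k.png

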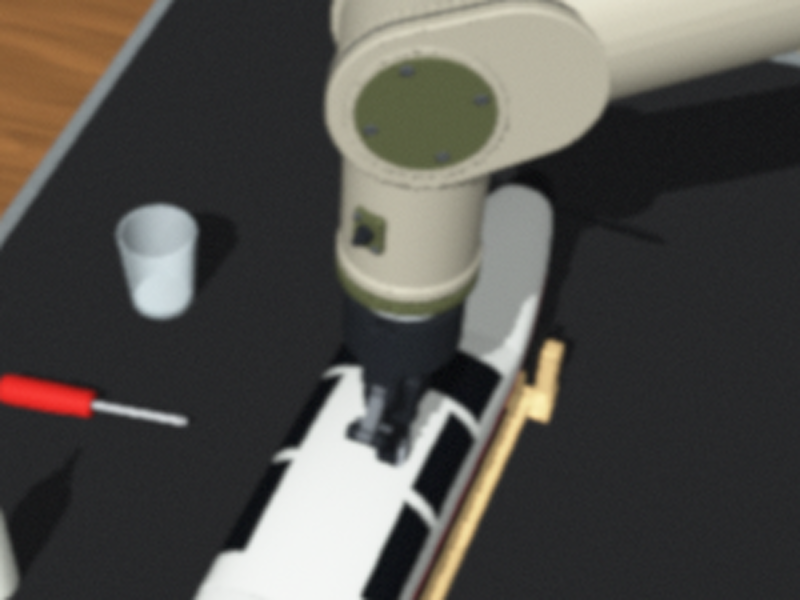

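The force rose to 26 N with no further travel, so the shell is on the rim. I'll back straight off and check.

```bash
python3 -m pendant '[[0,0,-0.1,0,1],[0,0,-0.3,0,1],[0,0,-1,0,1],[0,0,-2,0,1],[0,0,-3,0,1]]'
python3 -m pendant '[[1,0,-0.2,0,1],[1.5,1.2,-0.2,0,1],[1.8,2.6,-0.2,0,1],[1.8,4.0,-0.2,0,1],[1.8,5.4,-0.2,0,1]]'
python3 -m pendant '[[0.3,1.3,0,0,1],[0.6,2.6,0,0,1],[0.6,3.2,0,0,1],[0.6,3.2,0,0,1]]'
python3 st.py; python3 look.py l; python3 - <<'E'
from h import *
from workcell import camera
p,d=camera('top');cv2.imwrite('pics/lt.png',p[:,:,::-1])
ang=-.08;M=np.array([[np.cos(ang),-np.sin(ang),0],[np.sin(ang),np.cos(ang),0],[0,0,1]])
for n,dd in(('top',d),('side',np.load('pics/last_d.npy'))):
    L=(cloud(n,dd)-np.array([.473,.065,0]))@M*1000
    for x in(-55,-36,-20,0,20,40):
        m=(abs(L[...,1]-20)<15)&(abs(L[...,0]-x)<4)&(L[...,2]>90)
        print(n,x,np.median(L[m][:,2]).round(1))
E
```

```text
clock: 14.72
position: [0.458, 0.0864, 0.3009]
ee_rot: [0.042, 0.999, -0.0, -0.0]
ft_force: [0.2, 1.0, 0.4]
grip_width: 0.004
clock: 15.35
position: [0.4044, 0.3094, 0.3079]
ee_rot: [0.042, 0.999, 0.0, -0.0]
ft_force: [1.5, -0.6, 0.3]
grip_width: -0.0
clock: 15.85
position: [0.3905, 0.4387, 0.3066]
ee_rot: [0.041, 0.999, -0.001, -0.001]
ft_force: [0.3, -0.5, -0.5]
grip_width: 0.002
t 15.85 p [0.3905 0.4387 0.3066] F [ 0.3365 -0.4587 -0.4629] w 0.0021322512253505225 yawY 85.35563655516064 z [-0.0015 -0.0014 -1.    ]
fus frame(mm) [[-110.5649  366.0767  306.618 ]]
top -55 160.6
top -36 178.0
top -20 181.5
top 0 183.9
top 20 183.4
top 40 180.2
side -55 nan
side -36 nan
side -20 nan
side 0 nan
side 20 nan
side 40 nan
  return _methods._mean(a, axis=axis, dtype=dtype,
  ret = ret.dtype.type(ret / rcount)
```

View pics/l.png

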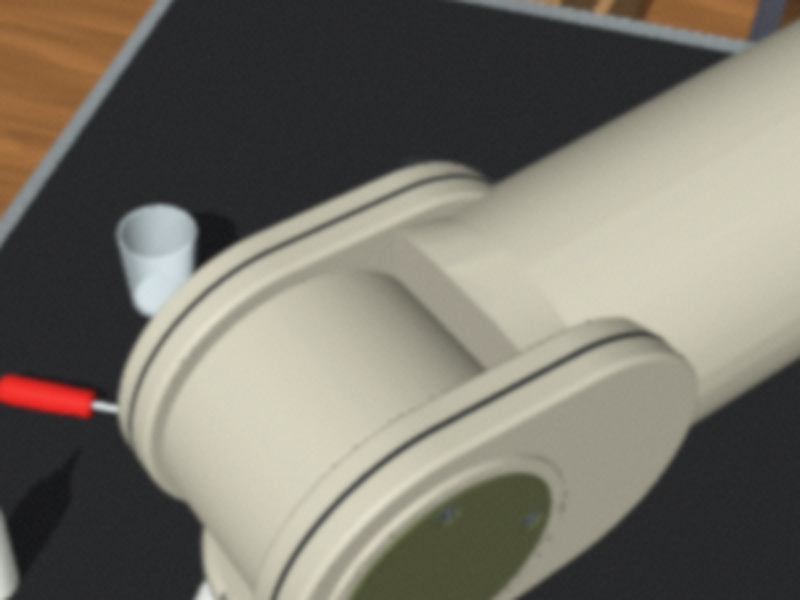

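View pics/lt.png

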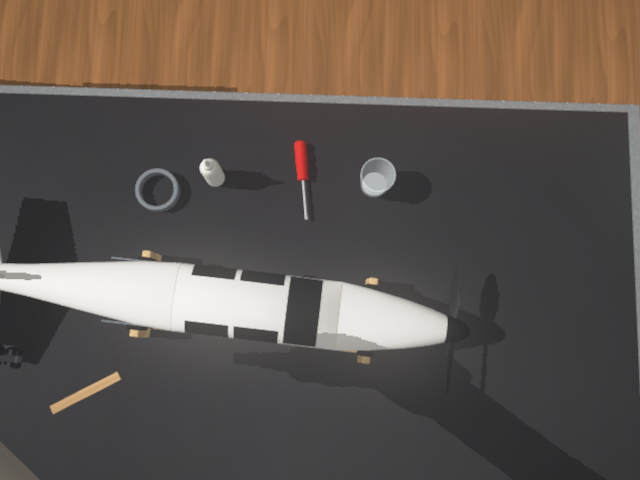

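The top view shows the canopy flush on the rim. Its profile is 184 mm at the crown and 178 mm near the free edge, against the expected 184 and 177. The bottle, cup, screwdriver, tape and stick are at their original pixels, and the arm is clear.

```bash
python3 -m pendant '[[0,0,0,0,1],[0,0,0,0,1]]'; python3 -c "
from workcell import hand_in
print(hand_in())"
```

```text
clock: 16.2
position: [0.3919, 0.4365, 0.3081]
ee_rot: [0.042, 0.999, 0.0, 0.0]
ft_force: [0.0, -0.6, -0.1]
grip_width: -0.002
the job is handed in; nothing more can be done
None
```

I pointed the closed fingers at the middle of the battery, which was in the nose-side place. The tips stayed about 16 mm above it for 2.5 s with no contact. I then pushed the canopy over around its hinge at about 1 to 6 N, pressed it down, backed off and handed in at 16.2 s.

- **Canopy shut:** The top-camera heights after backing off were 184 mm at the crown and 178 mm near the free edge, against an expected 184 and 177. That is shut to within about 1 mm.
- **Final press:** It peaked at about 26 N, more than the light touch I meant, when the shell met the rim. The reading was well under the 120 N wrist limit, and I released it at once.
- **Loose things:** The bottle, cup, screwdriver, tape and wooden stick appear in the same places in the last top picture as in the first.
- **Failed check:** The side camera could not confirm the shut canopy because the arm blocked its view, so that rests on the top view and the felt stop.

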